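# Close the clip-lid food box across its corners

### The job

Close the packed food box so that its seal goes down evenly: first press the lid fully home with all four clips still up, then snap the clips down over the rim across opposite corners - one diagonal pair first (either one), then the other pair - pressing each one on past its click until it is down hard on its stop. Feel your way: that takes 15 to 20 N, but the clips and the lid crack above 30 N. Keep the box standing where it is and leave the things round it alone.

Things in the scene. Friction and masses are not known exactly. Their poses are not given: they have to be found in the camera images.
- box: Packed food box: oblong glass tub with its lid on, standing loose on the worktop, about 1.8 kg; 139 (x) x 200 (y) x 82 high at the rim. Origin at the centre of its underside, z up, x across it (roughly away from the robot), y along its length (roughly to the robot's left); this is the 'box frame'. Two grey clips on each long edge, near the corners.
- lid (a joint): How far (m) the lid stands above home; 0 = home. It starts 6 to 9 mm up; pressed in the middle it slides straight down: seal friction (about 8 N net), which holds it where it is left, and from 4 mm down the seal also pushes back 2.2 N per mm (17 N in all at 0); hard stop 1 mm below home. White plate 139 x 201 mm; when home its flat middle is 88 mm, its raised edge 92 mm above the worktop.
- lid_middle (a point): Centre of the lid's flat upper face (x = 0, y = 0 in the box frame); moves down with the lid. Axes as the box. A flat area of 80 x 70 mm round it is free for pressing.
- clip_fl (a joint): Angle (rad) of the far left clip (+x, +y of the box): 0 = shut, leg straight down over the rim; 1.57 = leg sticking out level; stays at any angle. From about 0.58 to 0.3 its springy hook rides over the catch rib under the rim (about 12 N straight down on the lip, which bends 1 mm per 4 N); then it snaps in; press on with 15 to 20 N to the hard stop at 0. It catches only with the lid home.
- clip_fl_lip (a point): Middle of the far left clip's finger lip (upper face). Clip: plate 37 mm wide (box y), hinged at box-frame (+0.069, +0.062, 0.092) with lid home; leg 27 mm, then the lip stands out 27 mm at right angles. Shut, this point is at box-frame (+0.093, +0.062, 0.0675), lip edge at x +0.103. Pushing straight down there swings the clip from open to shut, sliding along leg and lip.
- clip_fr (a joint): Angle (rad) of the far right clip (+x, -y of the box): 0 = shut, leg straight down over the rim; 1.57 = leg sticking out level; stays at any angle. From about 0.58 to 0.3 its springy hook rides over the catch rib under the rim (about 12 N straight down on the lip, which bends 1 mm per 4 N); then it snaps in; press on with 15 to 20 N to the hard stop at 0. It catches only with the lid home.
- clip_fr_lip (a point): Middle of the far right clip's finger lip (upper face). Clip: plate 37 mm wide (box y), hinged at box-frame (+0.069, -0.062, 0.092) with lid home; leg 27 mm, then the lip stands out 27 mm at right angles. Shut, this point is at box-frame (+0.093, -0.062, 0.0675), lip edge at x +0.103. Pushing straight down there swings the clip from open to shut, sliding along leg and lip.
- clip_nl (a joint): Angle (rad) of the near left clip (-x, +y of the box): 0 = shut, leg straight down over the rim; 1.57 = leg sticking out level; stays at any angle. From about 0.58 to 0.3 its springy hook rides over the catch rib under the rim (about 12 N straight down on the lip, which bends 1 mm per 4 N); then it snaps in; press on with 15 to 20 N to the hard stop at 0. It catches only with the lid home.
- clip_nl_lip (a point): Middle of the near left clip's finger lip (upper face). Clip: plate 37 mm wide (box y), hinged at box-frame (-0.069, +0.062, 0.092) with lid home; leg 27 mm, then the lip stands out 27 mm at right angles. Shut, this point is at box-frame (-0.093, +0.062, 0.0675), lip edge at x -0.103. Pushing straight down there swings the clip from open to shut, sliding along leg and lip.
- clip_nr (a joint): Angle (rad) of the near right clip (-x, -y of the box): 0 = shut, leg straight down over the rim; 1.57 = leg sticking out level; stays at any angle. From about 0.58 to 0.3 its springy hook rides over the catch rib under the rim (about 12 N straight down on the lip, which bends 1 mm per 4 N); then it snaps in; press on with 15 to 20 N to the hard stop at 0. It catches only with the lid home.
- clip_nr_lip (a point): Middle of the near right clip's finger lip (upper face). Clip: plate 37 mm wide (box y), hinged at box-frame (-0.069, -0.062, 0.092) with lid home; leg 27 mm, then the lip stands out 27 mm at right angles. Shut, this point is at box-frame (-0.093, -0.062, 0.0675), lip edge at x -0.103. Pushing straight down there swings the clip from open to shut, sliding along leg and lip.
- mug: Bystander: white mug, 95 mm high; origin at the centre of its underside as built.
- jam_jar: Bystander: round jam jar, 68 dia x 84 mm; origin at the centre of its underside as built.
- spoon: Bystander: dessert spoon lying flat, 130 mm long; origin at the centre of its underside as built.
- tomato: Bystander: tomato on the chopping board, 65 mm; origin at the centre of its underside as built.
- onion: Bystander: onion on the chopping board, 70 mm; origin at the centre of its underside as built.

How it is judged:
By the outcome, as a careful person would: the job done as asked, in the order asked, and still so for the second after the job is handed in, with the robot touching nothing.
It also fails if it takes over 61 s, if anything falls off the work surface, if the arm or the gripper's body presses on something with over 40 N, if the wrist force passes 120 N, or if a joint passes its speed limit or range.

### The arm

A 7-joint arm with a two-finger parallel gripper is mounted at the origin on a cart in front of the work surface, level with it; the furniture and walls round the work are solid. World frame = base frame: x ahead of the robot, y to its left, z up, the work surface at z = 0. Lengths are in m, angles in rad, forces in N, time in s.
With the tool pointing down it reaches from about 0.4 to 0.85 m from the base axis. Payload 4.5 kg.
Tool frame: the origin (TCP) lies midway between the tips of the shut fingers; the grasp point (between the pads) lies tcp_to_grasp behind it (tcp_to_grasp is the distance from the TCP to the grasp point, in m); z points along the fingers, y is the line along which they close (so a half turn about z gives the same grasp; the last joint's range is limited). The gripper opens to 88 mm and grips with 3 to 60 N. Pads are 18 mm wide; open, the fingers measure 123 mm over their backs; the gripper's body (75 mm by 187 mm) begins 45 mm behind the grasp point.
Start: joints at [-1.306, 0.689, -0.195, 1.565, 0.157, 0.902, -0.215], TCP at [0.143, 0.608, 0.239] pointing down, gripper open.
Joint ranges: [-3.01, 3.01], [-0.46, 2.08], [-1.47, 1.51], [0.13, 2.56], [-1, 4.14], [0.04, 2.09], [-2.66, 2.66]. Speed limits (rad/s): [2.57, 2.57, 3.14, 3.14, 3.14, 3.14, 3.14].

### API

Orientations are given as a unit quaternion [w, x, y, z].
In Python, from plant import * gives the robot as it stands. Calls block until the motion is done:
- move_pose(position, orientation): joint-space move of the TCP to a pose.
- move_linear(position, max_speed=0.15, attitude=None, threshold=None): straight line of the TCP; attitude=None keeps the orientation; max_speed is the mean speed in m/s. With threshold (N) it stops when the force on the tool has changed by that much, and returns True; else False.
- move_joints(angles): joint-space move.
- grip(opening): opening from 0.0 (shut) to 1.0 (fully open); the grip force is fixed at half the most; returns when the fingers have stopped.
- sleep(seconds).
- solve_ik(position, orientation): joint angles nearest the present ones, or None.
- capture(name): name is "scene" or "top"; returns (picture, depth): 480x640x3 uint8, red, green, blue; 480x640 float32, m along the optical axis (not along the pixel's ray), 0 where there is no reading.
- camera_info(name): a dict with "fx", "fy", "cx", "cy" (pixels), "T" (4x4, takes a point from camera to world coordinates). Camera axes: x right, y down, z forward; pixel columns grow to the right and rows downward; lengths in m; the calibration is good to about 2 mm. A picture is of the moment at which its call begins. camera_info takes no time and is no camera call.
A pose or a line that the arm cannot do raises MotionError and nothing moves.
- job_done(): hands the job in; it is judged then, once.
Readings, each from a call of its own:
- read_time_s(): time.
- read_qpos(): joint angles.
- read_qd(): joint speeds.
- read_tau(): joint torques, N m.
- read_position(): TCP position.
- read_tcp_rot(): TCP orientation.
- read_ft_force(): force on the tool from outside, world axes, zero at the start.
- read_moment(): the same for the moment, N m.
- read_width(): opening from 0.0 (shut) to 1.0 (fully open).
- read_grasp_force(): force on a finger pad.
Only numpy, scipy, OpenCV 4.12 (cv2) and the standard library are available. Lean on these libraries where they do the work, as an engineer would, in place of code of your own. Each camera call takes 0.05 s, during which the arm holds its last target. There are 200 camera calls.

## Working session

There is one attempt and no reset: what is moved stays moved. The work goes in short steps, each a Python script; the robot and the scene stay as the last script left them, time stands still between calls to the robot, and variables do not carry over. Pictures are saved under pics/ and viewed, at most 10 in all, crops included, and the job is handed in when it is done.

```bash
mkdir -p pics; ls; python3 - <<'E'
from plant import *
import cv2,numpy as np
for n in("scene","top"):
    p,d=capture(n); np.savez(f"pics/{n}0.npz",p=p,d=d)
    cv2.imwrite(f"pics/{n}0.png",p[:,:,::-1]); i=camera_info(n); print(n,i)
print(read_time_s(),read_tcp_rot())
E
```

```text
pics
scene {'fx': 484.51123759706746, 'fy': 484.51123759706746, 'cx': 314.2087379626963, 'cy': 235.8221741891329, 'T': array([[ 0.88932139, -0.2825897 ,  0.35951429,  0.24702674],
       [-0.45722219, -0.53671844,  0.70914116, -0.63672323],
       [-0.00743804, -0.79503231, -0.60652147,  0.69969966],
       [ 0.        ,  0.        ,  0.        ,  1.        ]])}
top {'fx': 505.4040942507201, 'fy': 505.4040942507201, 'cx': 317.24281802281456, 'cy': 241.4925986175179, 'T': array([[ 0.28124915, -0.90017663,  0.33253714,  0.14458831],
       [-0.9596332 , -0.2644511 ,  0.0957587 , -0.03549862],
       [ 0.00174007, -0.34604573, -0.93821603,  1.3759396 ],
       [ 0.        ,  0.        ,  0.        ,  1.        ]])}
0.1 [-4.76113584e-05  1.15112186e-01  9.93352170e-01 -8.05587846e-04]
```

View pics/top0.png

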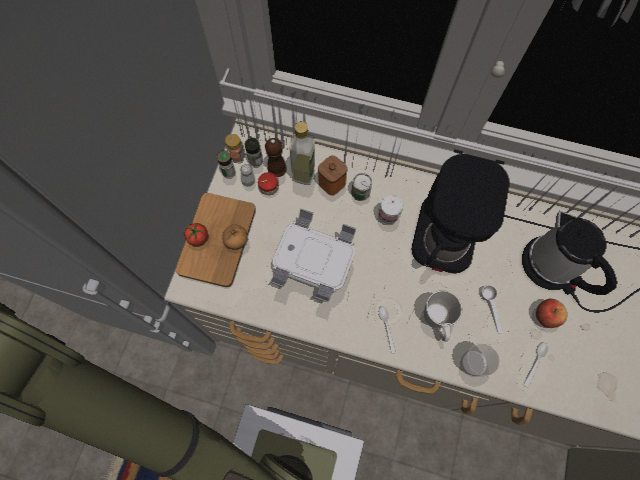

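View pics/scene0.png

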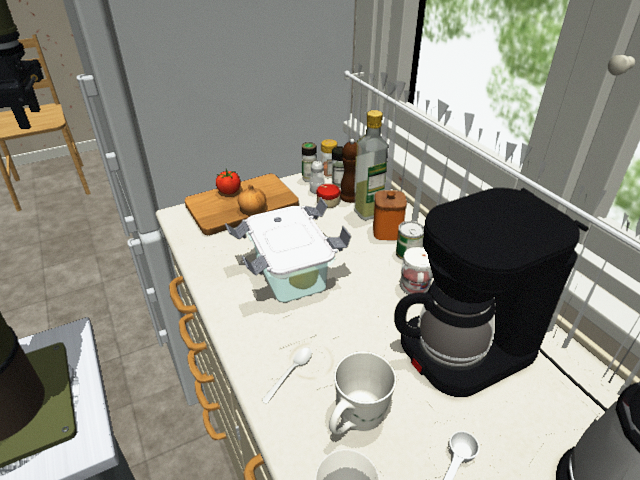

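The top view shows the white lid centred near (313,257), with the dark clips at (304,218) FL, (346,233) FR, (280,277) NL and (322,292) NR. The onion and board are to its left, the spoon to its right and the jars behind it. Next I'll measure the box using depth.

```bash
cat > h.py <<'E'
import numpy as np,cv2
from plant import *
def cloud(n,p=None,d=None):
    if p is None: p,d=capture(n)
    i=camera_info(n); v,u=np.mgrid[:480,:640]
    P=np.stack([(u-i['cx'])/i['fx']*d,(v-i['cy'])/i['fy']*d,d],-1)@i['T'][:3,:3].T+i['T'][:3,3]
    P[d<=0]=np.nan
    return p,P
E
python3 - <<'E'
from h import *
for n in("top","scene"):
    z=np.load(f"pics/{n}0.npz"); p,P=cloud(n,z['p'],z['d'])
    near=(abs(P[...,0]-.55)<.25)&(abs(P[...,1]-.05)<.3)
    hsv=cv2.cvtColor(p,cv2.COLOR_RGB2HSV)
    m=(P[...,2]>.083)&(P[...,2]<.115)&(hsv[...,1]<40)&(hsv[...,2]>130)
    if n=="top": u0,v0=313,257
    else: u0,v0=290,238
    c=P[v0,u0]; m&=np.linalg.norm(P[...,:2]-c[:2],axis=-1)<.16
    k,l=cv2.connectedComponents(m.astype(np.uint8)); m=l==l[v0,u0]
    Q=P[m]; r=cv2.minAreaRect(Q[:,:2].astype(np.float32)); print(n,c,m.sum(),r,np.percentile(Q[:,2],[2,20,50,80,98]))
    dist=np.linalg.norm(P[...,:2]-np.array(r[0]),axis=-1)
    t=P[(dist<.25)&(abs(P[...,2])<.01)][:,2]; print("table",np.median(t))
    g=(dist<.19)&(P[...,2]>.05)&(P[...,2]<.16)&(hsv[...,2]<130)&(hsv[...,1]<70)
    k,l,s,_=cv2.connectedComponentsWithStats(g.astype(np.uint8))
    for j in range(1,k):
        if s[j,4]>25:
            q=P[l==j]; print(s[j],q.mean(0).round(3),q.min(0).round(3),q.max(0).round(3))
    # tall things nearby
E
```

```text
top [0.55363669 0.09388625 0.09311871] 3539 ((0.5574949979782104, 0.09284762293100357), (0.20121954381465912, 0.1444370001554489), 85.38677215576172) [0.09036455 0.09359354 0.09601907 0.09844969 0.10238035]
table -0.00022771556226497403
[295 209  18  20 223] [0.65  0.147 0.104] [0.627 0.129 0.092] [0.67  0.167 0.123]
[336 224  20  20 224] [0.638 0.024 0.107] [0.616 0.005 0.095] [0.655 0.048 0.13 ]
[288 245   7   6  30] [0.561 0.159 0.099] [0.554 0.15  0.093] [0.569 0.166 0.104]
[271 267  64  35 480] [0.472 0.1   0.1  ] [0.442 0.014 0.076] [0.498 0.181 0.121]
scene [0.55819729 0.0867168  0.09510248] 4605 ((0.5576151609420776, 0.09159381687641144), (0.20558099448680878, 0.18767662346363068), 84.56995391845703) [0.09267769 0.09527812 0.09651465 0.0983629  0.10518861]
table 0.00025663765815747697
[316 198  12  17 110] [0.66  0.144 0.106] [0.642 0.127 0.095] [0.667 0.165 0.118]
[304 207  15  12  48] [0.634 0.141 0.098] [0.626 0.123 0.086] [0.648 0.162 0.107]
[226 225  20  14  86] [0.464 0.155 0.097] [0.449 0.141 0.082] [0.484 0.178 0.11 ]
[327 227  24  24 179] [0.641 0.02  0.108] [0.616 0.002 0.089] [0.653 0.041 0.125]
[245 258  12  17  71] [0.452 0.034 0.103] [0.44  0.018 0.092] [0.462 0.057 0.117]
[317 267  11   8  43] [0.59  0.003 0.059] [ 0.576 -0.     0.05 ] [0.603 0.009 0.067]
```

```bash
python3 - <<'E'
from h import *
C=[]
for n in("top","scene"):
    z=np.load(f"pics/{n}0.npz"); p,P=cloud(n,z['p'],z['d']); C.append(P[np.isfinite(P).all(-1)])
C=np.vstack(C); st=.05
xs=np.arange(0,.95,st); ys=np.arange(.75,-.35,-st)
print("y\\x  "+" ".join(f"{x*100:4.0f}" for x in xs))
for y in ys:
    r=[]
    for x in xs:
        q=C[(C[:,0]>=x)&(C[:,0]<x+st)&(C[:,1]>=y)&(C[:,1]<y+st)]
        r.append(f"{q[:,2].max()*100:4.0f}" if len(q)>2 else "   .")
    print(f"{y*100:4.0f} "+" ".join(r))
from scipy.spatial.transform import Rotation as R
yaw=np.deg2rad(-4.8)
for s in (0,np.pi):
    q=R.from_euler('z',yaw+s)*R.from_quat([1,0,0,0]); o=q.as_quat()[[3,0,1,2]]
    print(o,[None if (j:=solve_ik(pp,o)) is None else np.round(j,2) for pp in ([.557,.092,.2],[.65,.147,.09],[.472,.165,.09],[.45,.03,.09],[.45,.2,.35],[.35,.3,.3])])
print(read_width(), read_position(),tcp_to_grasp, read_ft_force())
E
```

```text
y\x     0    5   10   15   20   25   30   35   40   45   50   55   60   65   70   75   80   85   90
  75  -89  -88  -88  -89  -88   45    .    .    .    .    .    .    .    .    .    .    .    .    .
  70  -89  -89  -88  -88  -89   45  -10    .    .    .    .    .    .    .    .    .    .    .    .
  65  -89  -88   26   35  -88   46  -90    .    .    .    .    .    .    .    .    .    .    .    .
  60  -89  -88   24   49  -89   52    .    .    .    .    .    .    .    .    .    .    .    .    .
  55  -89  -88   44   49  -88   60  -90    .    .    .    .    .    .    .    .    .    .    .    .
  50  -89  -89   35   35  -89   68   -8   24    .    .    .    .    .    .    .    .    .    .   36
  45  -89  -88  -89  -88  -88   72   76   80   85   89   90   86   81   76   72   67   62   57   53
  40  -89  -88  -88   71  -88  -88   -0    1    3    3    9    8    3    3   11   11   11   30   50
  35  -88  -89  -88   69  -88  -88    0    1    3    3    6    7    3    3    9    9   11   32   13
  30  -88   81   82   82  -89  -88    0    1    3    3    8    9    3    3    9    9   16   31   30

[... 1392 characters left out ...]
7,  2.07, -0.61,  0.34, -1.47]), array([-0.28,  0.77,  0.18,  2.21, -0.65,  0.21, -1.16]), array([-0.96,  0.44,  0.69,  1.82, -0.33,  1.  , -1.79]), array([-1.25,  0.46,  0.68,  1.98, -0.39,  0.83, -2.01])]
[0.         0.04187565 0.99912283 0.        ] [array([-0.05,  0.67, -0.32,  1.79,  0.3 ,  0.73,  0.95]), array([-0.12,  0.94, -0.34,  1.53,  0.41,  0.74,  0.86]), array([-0.29,  0.79, -0.23,  2.06,  0.49,  0.35,  0.57]), array([ 0.01,  0.77, -0.3 ,  2.2 ,  0.8 ,  0.28,  0.5 ]), array([-0.35,  0.38, -0.23,  1.79,  0.1 ,  0.98,  0.86]), array([-0.61,  0.4 , -0.29,  1.95,  0.15,  0.81,  0.51])]
0.9989954413036831 [0.14287585 0.60788391 0.23801172] 0.0187 [ 0.84125763 -0.24871776 -0.48271065]
```

```bash
cat >> h.py <<'E'
from scipy.spatial.transform import Rotation as R
YAW=np.deg2rad(-4.8); C0=np.array([.557,.092]); SG=np.array([np.cos(YAW),np.sin(YAW)])
O=(R.from_euler('z',YAW+np.pi)*R.from_quat([1,0,0,0])).as_quat()[[3,0,1,2]]
def W(x,y,z): return [*(C0+x*SG+y*np.array([-SG[1],SG[0]])),z]
def st(*a): print(*a,round(read_time_s(),2),np.round(read_position(),4),np.round(read_ft_force(),1),flush=True)
E
python3 - <<'E'
from h import *
q0=read_tcp_rot()
print(solve_ik([.16,.40,.3],q0))
move_linear([.155,.41,.3],.2); st()
move_linear([.32,.27,.3],.25,attitude=O); st()
grip(0.0); st(read_width())
move_pose(W(0,0,.16),O); st()
move_linear(W(0,0,.115),.1); st()
f=move_linear(W(0,0,.08),.01,threshold=10); st(f)
E
```

```text
[-1.12370956  0.35412954 -0.2417697   2.02850354  0.11920812  0.77363
 -0.09655493]
1.29 [0.1548 0.4111 0.2999] [ 0.7 -0.3  0.1]
2.31 [0.3192 0.271  0.2999] [-0.9 -0.3 -0.7]
0.004721023466390573 3.61 [0.32 0.27 0.3 ] [-0.3 -0.2 -0.1]
4.85 [0.5566 0.094  0.1606] [ 0.8 -0.3  0.4]
5.45 [0.5571 0.0925 0.1154] [-0.8 -0.7  0.3]
True 7.67 [0.557  0.092  0.0914] [ 0.1 -0.2  3.7]
```

```bash
python3 - <<'E'
from h import *
f0=read_ft_force()[2]
f=move_linear(W(0,0,.0845),.006,threshold=21-f0); st(f)
sleep(.2); st()
E
```

```text
True 8.54 [0.5571 0.092  0.0875] [-1.4 -0.5  5.1]
8.74 [0.557  0.092  0.0875] [-0.6  0.   4.9]
```

```bash
python3 - <<'E'
from h import *
f0=read_ft_force()[2]
f=move_linear(W(0,0,.0845),.006,threshold=23.5-f0); st(f)
sleep(.2); st()
move_linear(W(0,0,.16),.15); st()
p,P=cloud("top"); cv2.imwrite("pics/t1.png",cv2.resize(p[140:380,180:500],None,fx=2,fy=2)[:,:,::-1])
E
```

```text
True 9.07 [0.557  0.092  0.0874] [-1.3  0.   4.9]
9.27 [0.5571 0.092  0.0875] [ 0.  -0.8  5.1]
9.9 [0.5564 0.0918 0.1594] [ 0.3 -0.3 -0.5]
```

```bash
python3 - <<'E'
from h import *
move_linear(W(0,0,.095),.15)
f=move_linear(W(0,0,.084),.006,threshold=4); st(f)
move_linear(W(0,0,.17),.2); st()
p,P=cloud("top"); cv2.imwrite("pics/t2.png",cv2.resize(p[140:380,180:500],None,fx=2,fy=2)[:,:,::-1])
p,P=cloud("scene"); cv2.imwrite("pics/s2.png",cv2.resize(p[140:340,180:420],None,fx=3,fy=3)[:,:,::-1])
E
```

```text
True 11.73 [0.557  0.092  0.0875] [-0.2 -0.2  4.2]
12.3 [0.5565 0.0918 0.1694] [ 0.9  0.7 -0.7]
```

View pics/s2.png

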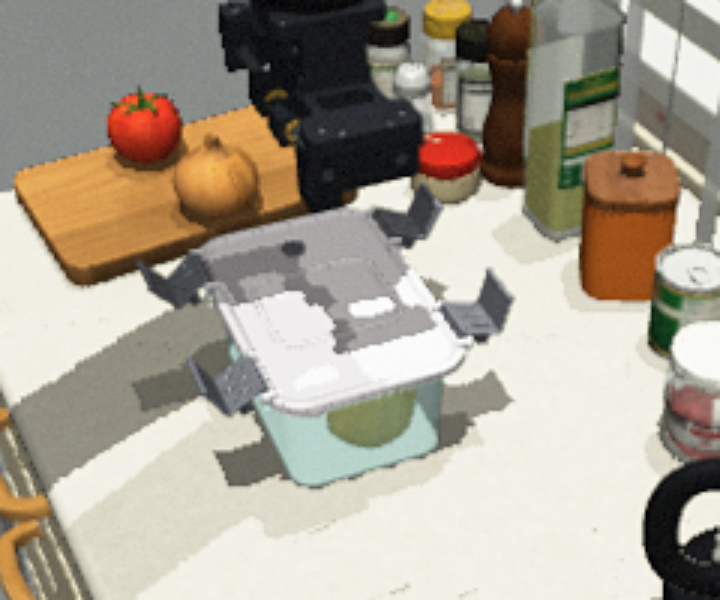

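```bash
cat >> h.py <<'E'
def clip(sx,sy,thr=18.5):
    x,y=sx*.094,sy*.062
    move_linear(W(x,y,.165),.25)
    move_linear(W(x,y,.135),.1); st("pre")
    f=move_linear(W(x,y,.095),.04,threshold=15); st("a",f)
    if f: return False
    z0=read_ft_force()[2]
    f=move_linear(W(x,y,.055),.012,threshold=thr-max(z0,0)); st("b",f)
    return f and read_position()[2]<.071
E
python3 - <<'E'
from h import *
print(clip(1,1))
E
```

```text
pre 13.45 [0.6552 0.1454 0.1348] [ 0.7 -0.  -0.3]
a False 14.6 [0.6558 0.1459 0.0951] [-0.6 -0.   0.2]
b True 17.02 [0.6538 0.1463 0.0641] [-7.8  0.1 16.8]
True
```

```bash
python3 - <<'E'
from h import *
p=read_position(); sleep(.1); st()
f=move_linear([p[0],p[1],.0605],.006,threshold=4); st(f)
move_linear([p[0],p[1],.165],.25); st()
p,P=cloud("scene"); cv2.imwrite("pics/s3.png",cv2.resize(p[140:340,180:420],None,fx=3,fy=3)[:,:,::-1])
E
```

```text
17.12 [0.653  0.1463 0.0645] [-7.5 -1.1 16.8]
True 17.49 [0.6528 0.1463 0.0644] [-8.  -0.7 17.1]
18.05 [0.6539 0.1461 0.1647] [ 0.   0.5 -0.9]
```

View pics/s3.png

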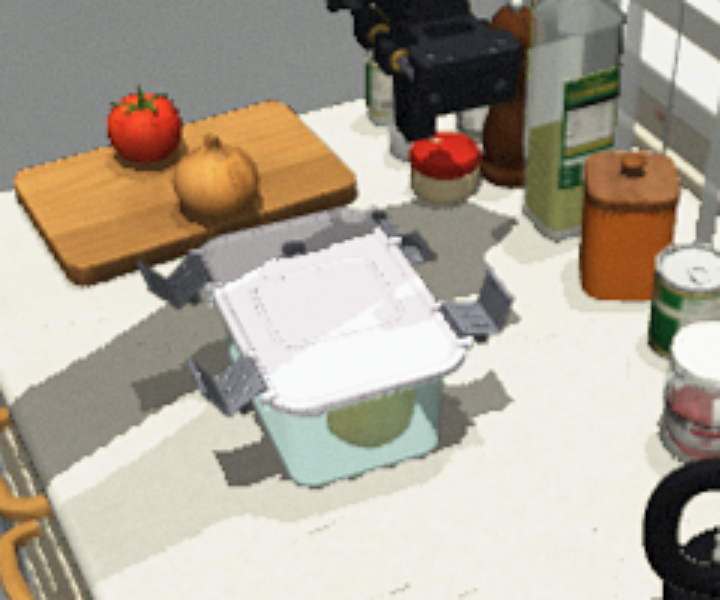

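```bash
cat >> h.py <<'E'
def again(sx,sy,thr=19):
    x,y=sx*.094,sy*.062
    move_linear(W(x,y,.078),.25)
    f=move_linear(W(x,y,.056),.012,threshold=thr); st("again",f); sleep(.1); st()
E
python3 - <<'E'
from h import *
again(1,1)
move_linear(W(.094,.062,.165),.25)
_,P=cloud("top"); i=camera_info("top")
# depth of lip FL when the arm does not hide it
_,S=cloud("scene")
for n,Q in(("top",P),("scene",S)):
    w=np.array(W(.096,.062,0))[:2]; m=(np.linalg.norm(Q[...,:2]-w,axis=-1)<.009)&(Q[...,2]>.03)&(Q[...,2]<.14)
    print(n,m.sum(),np.percentile(Q[m][:,2],[10,50,90]) if m.any() else 0)
E
```

```text
again True 19.9 [0.656  0.146  0.0642] [-3.6 -0.8 15. ]
20.0 [0.6561 0.1459 0.0646] [-3.1 -1.3 13.2]
top 0 0
scene 25 [0.06536179 0.06678934 0.0683795 ]
```

```bash
cat >> h.py <<'E'
def again(sx,sy,thr=20):
    x,y=sx*.094,sy*.062
    move_linear(W(x,y,.076),.25)
    move_linear(W(x,y,.056),.02,threshold=3); st("touch")
    f=move_linear(W(x,y,.056),.01,threshold=thr-max(0,read_ft_force()[2])); st("again",f); sleep(.1); st()
E
python3 - <<'E'
from h import *
if clip(-1,-1): again(-1,-1)
move_linear(W(-.094,-.062,.165),.25); st()
E
```

```text
pre 22.16 [0.4585 0.0385 0.1348] [-0.2  0.3  0.6]
a False 23.31 [0.4583 0.0381 0.0952] [ 0.2 -0.7 -0.3]
b True 25.58 [0.4638 0.0381 0.0659] [-0.1  0.8 12.9]
touch 26.43 [0.4581 0.0381 0.0656] [-0.6 -0.3  7.1]
again True 26.92 [0.4583 0.0381 0.0641] [-2.1  1.1 18.3]
27.02 [0.4583 0.0381 0.0644] [-1.9 -0.4 16.1]
27.57 [0.4581 0.038  0.1648] [ 0.1 -0.  -0.2]
```

```bash
python3 - <<'E'
from h import *
for s in ((1,-1),(-1,1)):
    if not clip(*s): st("STOP"); break
    again(*s)
    move_linear(W(s[0]*.094,s[1]*.062,.165),.25); st()
else:
    move_pose([.40,.10,.33],O); st()
    p,P=cloud("top"); cv2.imwrite("pics/t5.png",cv2.resize(p[140:380,180:500],None,fx=2,fy=2)[:,:,::-1])
    p,S=cloud("scene"); cv2.imwrite("pics/s5.png",cv2.resize(p[140:340,180:420],None,fx=3,fy=3)[:,:,::-1])
    for sx,sy in((1,1),(1,-1),(-1,1),(-1,-1)):
        w=np.array(W(sx*.096,sy*.062,0))[:2]
        for Q in(P,S):
            m=(np.linalg.norm(Q[...,:2]-w,axis=-1)<.009)&(Q[...,2]>.03)&(Q[...,2]<.14); print(sx,sy,m.sum(),np.median(Q[m][:,2]) if m.any() else 0)
E
```

```text
pre 28.93 [0.6449 0.0224 0.1349] [-0.3 -0.8  0.1]
a False 30.07 [0.6451 0.0223 0.0949] [-0.5 -0.2  0.7]
b True 32.44 [0.6432 0.0226 0.0645] [-8.5  0.5 17. ]
touch 33.28 [0.6453 0.0223 0.0659] [0.3 0.5 4.4]
again True 33.86 [0.6455 0.0224 0.0642] [-4.5  0.3 16.4]
33.96 [0.6454 0.0225 0.0645] [-3.7 -0.4 14.4]
34.52 [0.645  0.0223 0.1646] [ 0.   0.3 -1. ]
pre 36.02 [0.4689 0.161  0.1348] [ 0.5 -0.6  0.6]
a False 37.17 [0.4687 0.1617 0.0952] [-0.7 -0.2  0.3]
b True 39.45 [0.4737 0.1619 0.066 ] [-0.2 -0.5 11.2]
touch 40.3 [0.4685 0.1616 0.0656] [-1.  -0.4  7.6]
again True 40.77 [0.4687 0.1616 0.0644] [-3.4  0.2 16.9]
40.88 [0.4687 0.1617 0.0646] [-2.2 -1.  15.1]
41.43 [0.4685 0.1616 0.1648] [-0.5 -0.8 -0.3]
42.22 [0.4    0.1002 0.3287] [-1.1  0.6  0.4]
1 1 7 0.06436505345109467
1 1 28 0.06691252593567598
1 -1 29 0.0657219980081527
1 -1 36 0.06702446087871383
-1 1 0 0
-1 1 34 0.06712204831182567
-1 -1 0 0
-1 -1 44 0.06683446027382639
```

View pics/s5.png

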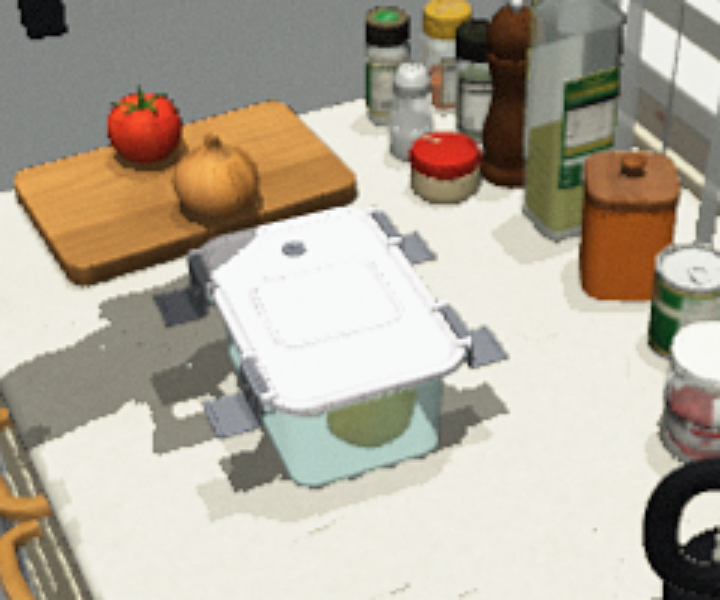

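The picture shows all four clips down with level lips at z ≈ 0.067, the lid flat, and the box and its neighbours where they were. Handing in now.

```bash
python3 -c "
from plant import *
print(job_done())"
```

```text
the job is handed in; nothing more can be done
None
```

The box is closed and handed in at about 42 s: I pressed the lid home first, then snapped the clips far left, near right, far right, near left, each down to its stop at about 15–18 N measured, and the box and the things round it look unmoved in the last picture.

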